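# Check the tray insert's edge with a straightedge

### The job

I want to check whether the clear tray insert's front edge is still straight, but an empty snack pot is standing in the way in front of it. First nest that pot fully and upright into the matching open pot on the tray, then take the straightedge from its sloping rest and lay it flat on the table, flush along its whole length against the tray's front edge and centred so that neither end sticks out past a tray corner. Let go, and leave the other things on the tray, the tray's pot included, where they stand.

Things in the scene. Friction and masses are not known exactly. Their poses are not given: they have to be found in the camera images.
- tray: Clear acrylic tray insert, thin white bead on its rim, fixed: 240 (x) x 300 (y) mm, floor 4 mm thick, rim 14 mm high and 5 mm thick, vertical outer faces. Origin: centre of the underside, on the table; z up. Its front edge is the 300 mm side at its own -x, facing the robot. Tray and rest may stand left or right.
- tray_edge (a point): Middle of the tray's front edge: foot of the outer front face, at table height, (-120, 0, 0) mm in the tray's frame. Axes as the tray's: y runs along the edge, -x points out of the face (towards the robot), z up.
- rest: Dark wooden sloping rest, fixed, 270 mm wide (y). Its board slopes up at 35 degrees towards its own -x, the robot (its upper side faces away from the robot), from 20 mm height at x = -35 mm to about 83 mm at x = -125 mm; a lip 6 mm high at the lower end holds the straightedge. Origin: on the table, 35 mm beyond the lip.
- straightedge: Aluminium bar 50 (x) x 240 (y) x 6 mm thick, 0.22 kg, with a black upright grip on its middle 12 mm thick (x), 110 mm long (y), rising to 46 mm above the underside. Symmetric: either long side may lie at the tray. Origin: centre of the underside; y lengthwise, z up through the grip. It starts on the sloping rest, so z leans 35 degrees away from the robot.
- end_a (a point): Centre of the underside at the straightedge's +y end, (0, 120, 0) mm in its frame.
- end_b (a point): Centre of the underside at the straightedge's -y end, (0, -120, 0) mm in its frame.
- pot_a: Empty open grey snack pot, standing on the table in front of the tray's front edge: 70 mm high; lower body tapers from 37 mm diameter at the foot to 49 mm at 38 mm height, above it a straight collar 59 mm in diameter from 41 mm to the rim; wall 3 mm, 60 g. Origin: centre of the underside; z up.
- pot_b: The same open grey pot, standing on the tray's floor (underside 4 mm above the table). Origin: centre of the underside; z up. Nested fully, pot_a's collar rests on pot_b's rim, and pot_a's underside is about 31 mm above pot_b's underside.
- capped_pot: Bystander: grey pot with a white twist cap, closed, 71 mm high, diameter 58 mm, on the tray. Origin: centre of the underside.
- ramekin: Bystander: white ceramic ramekin, 72 mm rim diameter, 40 mm high, on the tray. Origin: centre of the underside.
- pegboard: Bystander: wooden pegboard toy 50 x 95 x 22 mm with three fixed pegs 26 mm high, on the tray. Origin: centre of the underside.
- spoon: Bystander: green plastic spoon, 150 mm long, lying on the tray. Origin: middle of its length, underside.
Things that resemble listed ones, but are neither listed nor needed, are in the scene too. What is shaped like the pot_b but turquoise is not meant. What is shaped like the pot_a but orange is not meant.

How it is judged:
By the outcome, as a careful person would: the job done as asked, in the order asked, and still so for the second after the job is handed in, with the robot touching nothing.
It also fails if it takes over 56 s, if anything falls off the work surface, if the arm or the gripper's body presses on something with over 40 N, if the wrist force passes 120 N, or if a joint passes its speed limit or range.

### The arm

A 6-joint arm with a two-finger parallel gripper is mounted at the origin on the work surface. World frame = base frame: x ahead of the robot, y to its left, z up, the work surface at z = 0. Lengths are in mm, angles in rad, forces in N, time in s.
With the tool pointing down it reaches from about 400 to 925 mm from the base axis. Payload 3.4 kg.
Tool frame: the origin (TCP) lies on the centre line of the jaws, within the pads' length; the fingertips stand 17 mm ahead of it and the grasp point (between the pads) lies 2 mm behind it; z points along the fingers, x is the direction in which the jaws open and shut, and the axes are right-handed (so a half turn about z gives the same grasp; the last joint's range is limited). The gripper opens to 85 mm and grips with 20 to 120 N. Pads are 22 mm wide; open, the fingers measure 114 mm over their backs; the gripper's body (76 mm by 85 mm) begins 54 mm behind the grasp point. The pads swing forward as they close: fully open they stand 13 mm farther back than shut.
Start: joints at [-1.317, 0.307, 1.506, -0, 1.328, -0.073], TCP at [185.104, -544.397, 248.305] pointing down, gripper open.
Joint ranges: [-3.12, 3.12], [-1.05, 2.28], [0.14, 2.33], [-1.42, 4.57], [0.1, 2.73], [-2.68, 2.68]. Speed limits (rad/s): [2.57, 2.57, 3.14, 3.14, 3.14, 3.14].

### API

Orientations are given as a rotation vector (axis times angle).
In Python, from plant import readout, read_camera, job_done, models gives the robot as it stands.
- The arm moves only by the shell command python3 -m handwheel 'ROWS'. ROWS is JSON, a list of rows, each a list of 7 numbers: the shift along the tool's x, y, z in mm, then the turn, a rotation vector about the tool's x, y, z in degrees, then the finger opening in mm, from 0 to 85.4. A call has 1 to 5 rows; each row is the pose to reach, as a shift and turn from the pose commanded when the call began, along the tool's axes at that moment; what a row does not reach only later rows make up. A row lasts 1/8 s, in which the tool goes at most 62.5 mm and 10.7 degrees, less where a joint would pass 70% of its speed; a pose out of reach is approached as far as the arm can. A call with a gripper value outside its range is refused whole. The fingers move at their own pace and stop on an object; the grip force is fixed at half the most. Time passes only in rows, so rows that repeat a pose let the fingers close. It gives the time, the measured TCP pose, the force and the opening at its end, in the units of the state.
- readout.sense(): the state, without advancing time (a new reading comes with each control period).
- read_camera(name): name is "scene" or "top" or "wrist"; returns a dict with "img" (384x512x3 uint8, red, green, blue), "intrinsics" (3x3 intrinsics, pixels), "R" (3x3) and "t" (3): a world point X has camera coordinates R X + t; the wrist camera has in their place "mount" (4x4, takes a point from camera to tool coordinates, whose origin is the TCP and whose axes are the tool frame's). Camera axes: x right, y down, z forward; pixel columns grow to the right and rows downward; lengths in mm; the calibration is good to about 2 mm. A picture is of the moment at which its call begins: read the wrist's pose just before it. There is no depth.
- job_done(): hands the job in, once; it reports no verdict.
Trained networks look in the newest picture that a camera, given by its name, has taken for a name from the list of things; names that differ only in an ending like _2 or _b are one class to them, and where a whole thing is asked for, a point or a joint stands for the part that bears it (a point fixed in the world has none). Each returns a list of dicts, best first, with "score" (0 to 1); they miss things now and then, are a little off and sometimes report something else, mostly with a low value. They report only what shows in the picture. A call takes as long as a camera call. They do not tell look-alikes from the thing itself.
- models.look_for(camera, name): "centre" ([x, y, z] in mm, in world coordinates, good to about 4 mm: the middle of the surface that is visible of it).
- models.cut_out(camera, name): "region" (384x512 bool, what is visible of it).
- models.tip_of(camera, name): "centre" ([x, y, z] in mm, in world coordinates, good to about 4 mm: a listed point, or the origin of a listed thing).
The state is a dict: "time": time; "q": joint angles; "qd": joint speeds; "joint_torque": joint torques, N m; "tcp_pos": TCP position; "orientation": TCP orientation; "contact_force": force on the tool from outside, world axes, zero at the start; "ft_torque": the same for the moment, N m; "gripper_width": finger opening in mm.
Only numpy, scipy, OpenCV 4.12 (cv2) and the standard library are available. Lean on these libraries where they do the work, as an engineer would, in place of code of your own. Each camera call takes 0.05 s, during which the arm holds its last target.

## Working session

There is one attempt and no reset: what is moved stays moved. The work goes in short steps, Python scripts to look and compute and a shell command to move; the robot and the scene stay as the last step left them, time stands still between calls to the robot, and variables do not carry over. Pictures are saved under pics/ and viewed, and the job is handed in when it is done.

```bash
ls; mkdir -p pics; cat > h.py <<'E'
import numpy as np,cv2
from plant import readout, read_camera, job_done, models
from scipy.spatial.transform import Rotation as Rn
def snap(n,f):
    s=readout.sense(); c=read_camera(n); cv2.imwrite('pics/'+f,c['img'][:,:,::-1]); return s,c
def campose(n,s,c):
    K=np.array(c['intrinsics'])
    if n=='wrist':
        M=np.array(c['mount']);T=np.eye(4);T[:3,:3]=Rn.from_rotvec(s['orientation']).as_matrix();T[:3,3]=s['tcp_pos']
        W=T@M; return K,W[:3,:3].T,-W[:3,:3].T@W[:3,3]
    return K,np.array(c['R']),np.array(c['t'])
def proj(P,X):
    K,R,t=P; X=np.atleast_2d(X); p=(K@(R@X.T+t[:,None])).T; return p[:,:2]/p[:,2:]
def back(P,uv,z):
    K,R,t=P; uv=np.atleast_2d(np.array(uv,float)); d=(R.T@np.linalg.inv(K)@np.c_[uv,np.ones(len(uv))].T).T; o=-R.T@t
    return o+d*((z-o[2])/d[:,2])[:,None]
E
python3 - <<'E'
from h import *
for n in ['scene','top']:
    s,c=snap(n,n+'0.png')
    for k in ['tray_edge','tray','rest','straightedge','end_a','end_b','pot_a','capped_pot']:
        for f in (['tip_of'] if k!='pot_a' else ['tip_of','look_for']):
            print(n,k,f,[(np.round(r['centre']).tolist(),round(r['score'],2)) for r in getattr(models,f)(n,k)])
print(readout.sense())
E
```

```text
pics
scene tray_edge tip_of [([516.0, -219.0, 5.0], 0.97)]
scene tray tip_of [([636.0, -202.0, 0.0], 0.78)]
scene rest tip_of [([676.0, 209.0, 1.0], 0.78)]
scene straightedge tip_of [([619.0, 232.0, 36.0], 0.87), ([701.0, -209.0, 7.0], 0.49)]
scene end_a tip_of [([627.0, 348.0, 37.0], 0.76), ([618.0, 106.0, 30.0], 0.59)]
scene end_b tip_of [([627.0, 348.0, 37.0], 0.76), ([618.0, 106.0, 30.0], 0.59)]
scene pot_a tip_of [([584.0, -152.0, 8.0], 0.82), ([380.0, -68.0, 1.0], 0.71), ([469.0, -167.0, 2.0], 0.69)]
scene pot_a look_for [([603.0, -148.0, 58.0], 0.97), ([464.0, 9.0, 50.0], 0.85), ([479.0, -164.0, 55.0], 0.78), ([399.0, -67.0, 50.0], 0.78)]
scene capped_pot tip_of [([612.0, -279.0, 8.0], 0.96)]
top tray_edge tip_of [([516.0, -224.0, -0.0], 0.65)]
top tray tip_of []
top rest tip_of []
top straightedge tip_of [([624.0, 226.0, 38.0], 0.97), ([627.0, 347.0, 31.0], 0.73)]
top end_a tip_of [([623.0, 348.0, 35.0], 0.91), ([619.0, 108.0, 35.0], 0.73)]
top end_b tip_of [([623.0, 348.0, 35.0], 0.91), ([619.0, 108.0, 35.0], 0.73)]
top pot_a tip_of [([584.0, -154.0, 3.0], 0.94), ([382.0, -6
[... 236 characters left out ...]
[([613.0, -278.0, 1.0], 0.59)]
{'time': 1.0, 'q': array([-1.31650037e+00,  3.06781078e-01,  1.50639751e+00,  1.32490037e-05,
        1.32836434e+00, -7.35069148e-02]), 'qd': array([-0.00015145,  0.00153189,  0.00086569,  0.00169489, -0.00032845,
       -0.00041786]), 'joint_torque': array([ 2.63844031e-04, -4.57492161e+01, -2.52341509e+01,  8.31229545e-05,
        7.56122972e-04,  1.63296858e-05]), 'tcp_pos': array([ 185.11116913, -544.40827035,  248.31669394]), 'orientation': array([ 2.55411885e+00, -1.82919196e+00,  7.29350535e-05]), 'contact_force': array([ 0.63158991, -0.06254269,  0.41881907]), 'ft_torque': array([0.03205916, 0.01422644, 0.05093794]), 'gripper_width': 85.29036406145278}
```

View pics/scene0.png

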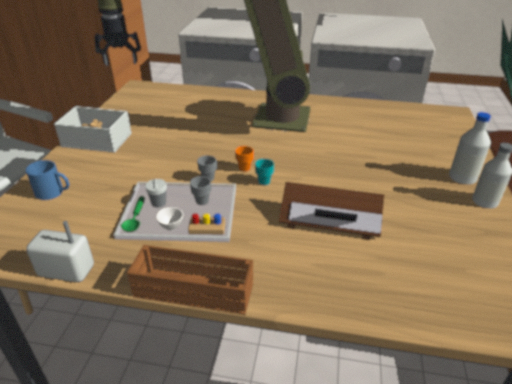

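View pics/top0.png

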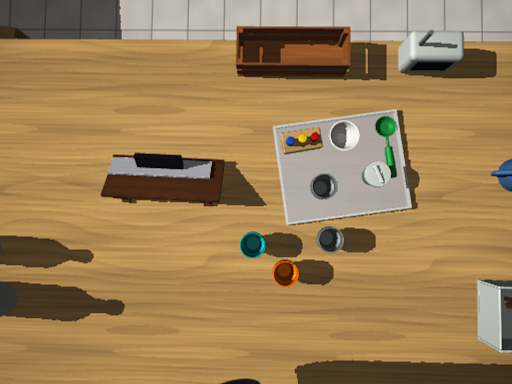

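The top view shows pot_a, the grey one, on the table at (330,239) and pot_b on the tray at (323,187). The turquoise and orange look-alikes are at (252,244) and (285,273). The tray is yawed about 7°, and the straightedge is on the rest at (160,165). Next I'll refine these positions.

```bash
cat >> h.py <<'E'
def goto(pos,R,s=None):
    "shift/turn in tool axes from measured pose"
    s=s or readout.sense(); R0=Rn.from_rotvec(s['orientation'])
    d=R0.inv().apply(np.array(pos)-s['tcp_pos']); w=(R0.inv()*R).as_rotvec(degrees=True)
    print('shift',d.round(1),'turn',w.round(2)); return d,w
def down(deg):
    a=np.radians(deg); x=np.array([np.cos(a),np.sin(a),0]); z=np.array([0,0,-1.]); return Rn.from_matrix(np.c_[x,np.cross(z,x),z])
E
python3 - <<'E'
from h import *
s,c=snap('top','top1.png'); P=campose('top',s,c)
np.set_printoptions(precision=1,suppress=True)
print('cam',-P[1].T@P[2], P[0][0,0])
for uv in [(288,224),(411,208),(395,110),(273,126)]: print(back(P,uv,14))
for r in models.cut_out('top','pot_a'):
    m=r['region'].astype(np.uint8); cs,_=cv2.findContours(m,0,2); k=max(cs,key=cv2.contourArea)
    (u,v),rad=cv2.minEnclosingCircle(k); print('pot',r['score'],(u,v),rad,back(P,(u,v),70))
for r in models.cut_out('top','tray'):
    m=r['region'].astype(np.uint8); cs,_=cv2.findContours(m,0,2); k=max(cs,key=cv2.contourArea); b=cv2.minAreaRect(k); print('tray',r['score'],b,back(P,cv2.boxPoints(b),14))
for r in models.cut_out('top','rest'):
    m=r['region'].astype(np.uint8); cs,_=cv2.findContours(m,0,2); k=max(cs,key=cv2.contourArea); print('rest',r['score'],cv2.minAreaRect(k))
s,c=snap('wrist','w0.png'); print(np.array(c['mount']),c['intrinsics'][0]); print(s['time'])
goto((450,-180,250),down(0),s)
E
```

```text
cam [524.7 -13.6 998.2] 409.18026772393983
[[491.7 -78.7  14. ]]
[[ 535.1 -370.1   14. ]]
[[ 770.4 -332.4   14. ]]
[[727.8 -39.2  14. ]]
pot 0.84 (323.6199951171875, 185.5) 12.865345001220703 [[ 581.9 -154.2   70. ]]
pot 0.79 (252.94737243652344, 244.05262756347656) 13.528048515319824 [[446.9   3.4  70. ]]
pot 0.79 (285.5, 272.0) 14.534542083740234 [[386.1 -70.8  70. ]]
pot 0.58 (330.0, 238.5) 13.901538848876953 [[ 462.8 -169.5   70. ]]
tray 0.88 ((341.8464050292969, 166.14932250976562), (99.8927001953125, 126.19600677490234), 82.05652618408203) [[ 729.3  -37.9   14. ]
 [ 775.4 -338.2   14. ]
 [ 537.7 -370.7   14. ]
 [ 490.8  -74.5   14. ]]
rest 0.92 ((162.935302734375, 179.32611083984375), (120.68577575683594, 47.18779373168945), 2.7927021980285645)
[[   1.    -0.    -0.     0.2]
 [   0.     0.9    0.3  -84.4]
 [   0.    -0.3    0.9 -124.9]
 [   0.     0.     0.     1. ]] [281.8   0.  252.7]
1.2
shift [-259.7 -368.1   -1.7] turn [  0.    0.  -71.2]
```

```bash
python3 -c "
import cv2;i=cv2.imread('pics/top0.png');cv2.imwrite('pics/t0z.png',cv2.resize(i[90:290,90:430],None,fx=2.3,fy=2.3,interpolation=2))"
```

```text
(no output)
```

View pics/t0z.png

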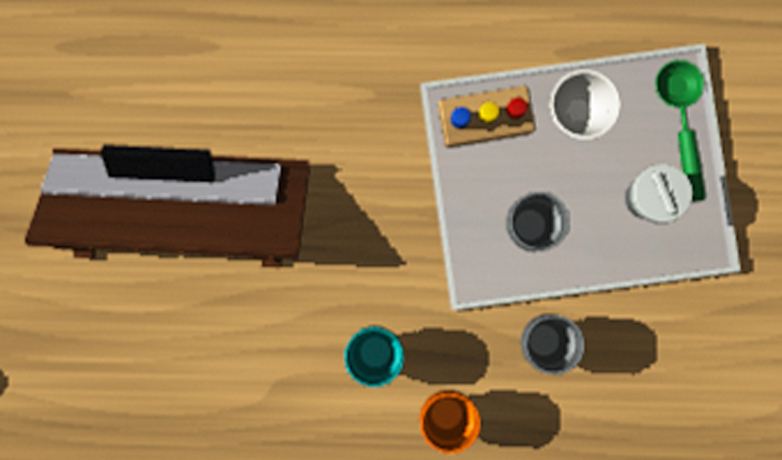

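```bash
python3 - <<'E'
from h import *
goto((510,-165,290),down(0))
E
```

```text
shift [-254.6 -429.8  -41.7] turn [ -0.     0.   -71.22]
```

```bash
python3 -m handwheel '[[-60,-60,-42,0,0,-10,85],[-90,-120,-42,0,0,-20,85],[-120,-180,-42,0,0,-30,85],[-150,-240,-42,0,0,-40,85],[-180,-300,-42,0,0,-50,85]]'
```

```text
time: 1.88
tcp_pos: [379.6, -309.4, 290.5]
orientation: [3.089, -0.57, 0.002]
contact_force: [0.8, -1.1, -0.2]
gripper_width: 84.8
```

```bash
python3 - <<'E'
from h import *
print(readout.sense()['tcp_pos']);goto((510,-165,290),down(0))
E
```

```text
[ 379.63543426 -309.43337107  290.49434664]
shift [  70.2 -181.5    0.5] turn [  0.05  -0.07 -20.91]
```

```bash
python3 -m handwheel '[[25,-60,0,0,0,-8,85],[50,-120,0,0,0,-16,85],[70,-181,0,0,0,-21,85],[70,-181,0,0,0,-21,85],[70,-181,0,0,0,-21,85]]'
python3 - <<'E'
from h import *
np.set_printoptions(precision=1,suppress=True)
s,c=snap('wrist','w1.png'); P=campose('wrist',s,c); print(s['tcp_pos'],s['orientation'],s['time'])
for r in models.cut_out('wrist','pot_a'):
    m=r['region'].astype(np.uint8); cs,_=cv2.findContours(m,0,2); k=max(cs,key=cv2.contourArea); x,y,w,h=cv2.boundingRect(k); print('pot',r['score'],x,y,w,h)
for k in ['pot_a','tray_edge','capped_pot']: print(k,[(r['centre'],round(r['score'],2)) for r in models.tip_of('wrist',k)])
E
```

```text
time: 2.5
tcp_pos: [509.1, -167.1, 289.8]
orientation: [3.141, -0.004, -0.001]
contact_force: [-0.2, -0.2, 0.2]
gripper_width: 84.9
[ 509.1 -167.1  289.8] [ 3.1 -0.  -0. ] 2.5
pot 0.95 166 0 58 40
pot 0.79 118 53 57 55
pot 0.76 193 140 47 48
pot 0.65 286 128 50 49
pot_a [([446.6, 1.9, 1.0], 0.81), ([460.9, -168.7, 6.4], 0.66), ([385.5, -69.6, 4.3], 0.57)]
tray_edge [([517.8, -224.7, 1.8], 0.7)]
capped_pot [([609.1, -277.1, 1.8], 0.96)]
```

View pics/w1.png

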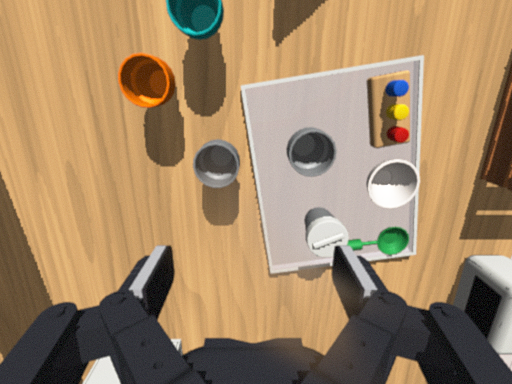

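Wrist view: pot_a is at (216,164), pot_b at (311,152), and the tray corners nearest the robot at (243,87) and (272,272). I'll fit the pot silhouettes and the tray's rim quad.

```bash
cat >> h.py <<'E'
from scipy.optimize import minimize
def pothull(P,x,y,z0):
    a=np.linspace(0,2*np.pi,60); pts=[]
    for z,r in [(0,18.5),(38,24.5),(41,29.5),(70,29.5)]:
        pts.append(np.c_[x+r*np.cos(a),y+r*np.sin(a),np.full(60,z0+z)])
    return cv2.convexHull(proj(P,np.vstack(pts)).astype(np.float32))
def fitpot(P,mask,x,y,z0):
    def mk(h):
        im=np.zeros(mask.shape,np.uint8); cv2.fillPoly(im,[np.round(h*16).astype(np.int32)],255,cv2.LINE_AA,4); return im/255.
    f=lambda p:np.abs(mk(pothull(P,p[0],p[1],z0))-mask).sum()
    r=minimize(f,[x,y],method='Nelder-Mead',options=dict(initial_simplex=[[x,y],[x+6,y],[x,y+6]],xatol=.1)); return r.x,r.fun,mask.sum()
def trayrim(x,y,th,z=14):
    c,s=np.cos(th),np.sin(th); q=np.array([(-120,150),(-120,-150),(120,-150),(120,150)]); return np.c_[x+c*q[:,0]-s*q[:,1],y+s*q[:,0]+c*q[:,1],np.full(4,z)]
E
python3 - <<'E'
from h import *
from scipy.optimize import least_squares
np.set_printoptions(precision=1,suppress=True)
for n in ['top','wrist']:
    s=readout.sense(); c=read_camera(n); P=campose(n,s,c)
    for nm,x,y,z0 in [('a',463,-169,0),('b',583,-154,4)]:
        best=None
        for r in models.cut_out(n,'pot_a'):
            m=r['region']
            v,u=np.nonzero(m); d=np.hypot(*(proj(P,[x,y,z0+50])[0]-[u.mean(),v.mean()]))
            if best is None or d<best[0]: best=(d,m)
        print(n,nm,best[0],fitpot(P,best[1].astype(float),x,y,z0))
    uv=dict(top=[(288,224),(411,208),(395,110),(273,126)],wrist=[(242,87),(271,273),(415,255),(424,56)])[n]
    g=cv2.cvtColor(c['img'],cv2.COLOR_RGB2GRAY)
    uv=np.array(uv,float)
    r=least_squares(lambda p:(proj(P,trayrim(p[0],p[1],p[2]))-uv).ravel(),[636,-205,.13],x_scale=[1,1,.01]); print('tray',r.x[:2],np.degrees(r.x[2]),r.fun)
E
```

```text
top a 1.8866091180036302 (array([ 461.6, -171.3]), np.float64(70.49411764705883), np.float64(570.0))
top b 1.2259744145974445 (array([ 580.6, -154.9]), np.float64(61.6235294117647), np.float64(568.0))
tray [ 631.3 -205.1] 8.738912673306476 [-1.5  0.7  0.6 -0.1  1.2 -0.9 -0.3  0.3]
wrist a 3.450610805040661 (array([ 461.3, -171.3]), np.float64(226.30588235294118), np.float64(1706.0))
wrist b 2.322948525165925 (array([ 581.7, -155.7]), np.float64(167.48235294117646), np.float64(1908.0))
tray [ 633.9 -208.1] 8.326360084490226 [-0.7 -0.8 -0.3  0.9  0.9  0.2  0.2  0.3]
```

```bash
python3 - <<'E'
from h import *
goto((461.5,-171.3,60),down(0))
E
```

```text
shift [-47.5   3.7 230. ] turn [-0.   -0.   -0.27]
```

```bash
python3 -m handwheel '[[-47.5,3.7,50,0,0,0,85],[-47.5,3.7,100,0,0,0,85],[-47.5,3.7,140,0,0,0,85],[-47.5,3.7,150,0,0,0,85],[-47.5,3.7,150,0,0,0,85]]'
python3 - <<'E'
from h import *
goto((461.5,-171.3,60),down(0))
snap('wrist','w2.png')
E
```

```text
time: 3.68
tcp_pos: [462.1, -171.1, 140.1]
orientation: [-3.141, 0.006, 0.0]
contact_force: [0.3, -0.9, 0.5]
gripper_width: 85.3
shift [-0.6  0.2 80.1] turn [-0.01  0.01 -0.22]
```

View pics/w2.png

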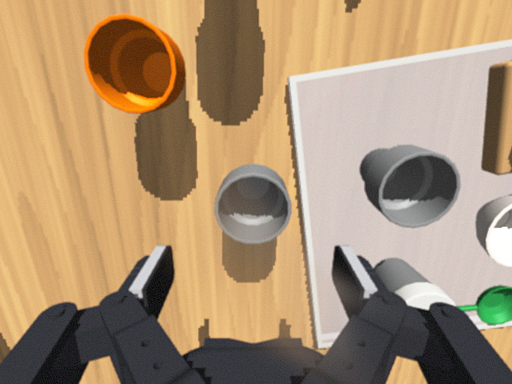

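Pot_a is centred between the jaws at column 253, so I'll go down and grip.

```bash
python3 -m handwheel '[[0,0,40,0,0,0,85],[0,0,70,0,0,0,85],[0,0,80,0,0,0,85],[0,0,80,0,0,0,85],[0,0,80,0,0,0,60]]'
python3 -m handwheel '[[0,0,0,0,0,0,50],[0,0,0,0,0,0,45],[0,0,0,0,0,0,45],[0,0,0,0,0,0,45],[0,0,0,0,0,0,45]]'

```

```text
time: 4.35
tcp_pos: [463.0, -171.5, 61.4]
orientation: [3.14, -0.006, 0.004]
contact_force: [0.1, -0.9, 0.9]
gripper_width: 69.7
time: 4.97
tcp_pos: [462.7, -171.4, 61.8]
orientation: [3.14, -0.006, 0.005]
contact_force: [-1.6, -0.1, 7.9]
gripper_width: 56.9
```

```bash
python3 -m handwheel '[[0,0,-20,0,0,0,45],[0,0,-60,0,0,0,45],[0,0,-105,0,0,0,45],[0,0,-115,0,0,0,45],[0,0,-115,0,0,0,45]]'
python3 - <<'E'
from h import *
snap('wrist','w3.png');goto((581.3,-155.4,170),down(0)); print(readout.sense()['contact_force'])
E
```

```text
time: 5.6
tcp_pos: [461.9, -171.1, 175.8]
orientation: [3.141, -0.006, 0.003]
contact_force: [0.6, -0.5, -1.3]
gripper_width: 56.7
shift [120.1 -15.7   4.6] turn [-0.01  0.02 -0.22]
[-0.18310073  0.47365478 -0.65398164]
```

View pics/w3.png

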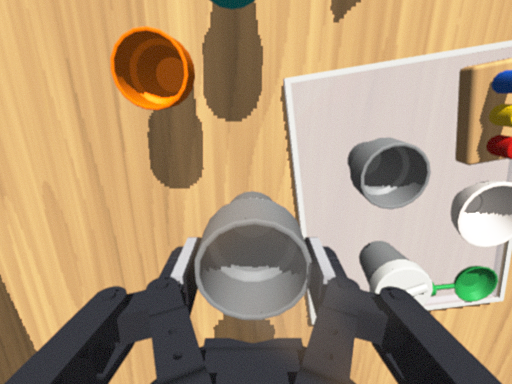

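```bash
python3 - <<'E'
from h import *
np.set_printoptions(precision=1,suppress=True)
s=readout.sense(); c=read_camera('wrist'); P=campose('wrist',s,c)
for r in models.cut_out('wrist','pot_a'):
    m=r['region']; v,u=np.nonzero(m); print(u.mean(),v.mean(),r['score'])
    if abs(u.mean()-253)<20:
        for z0 in (110,114,118): print(z0,fitpot(P,m.astype(float),462,-171,z0))
    if abs(u.mean()-390)<30: print('b',fitpot(P,m.astype(float),581,-155,4))
E
```

```text
232.4909090909091 3.603030303030303 0.82
252.2668527077701 259.1576698351792 0.8
110 (array([ 460.4, -172.1]), np.float64(248.3686274509804), np.float64(11467.0))
114 (array([ 460.8, -170.2]), np.float64(908.3999999999999), np.float64(11467.0))
118 (array([ 460.2, -169.1]), np.float64(1664.8784313725491), np.float64(11467.0))
152.35443272256154 69.3659078289839 0.79
390.4315379623621 172.94722041964093 0.57
b (array([ 580.5, -155.3]), np.float64(310.5450980392157), np.float64(4623.0))
```

```bash
python3 -m handwheel '[[40,-5,0,0,0,0,45],[85,-11,0,0,0,0,45],[120,-16,0,0,0,0,45],[120,-16,0,0,0,0,45],[120,-16,0,0,0,0,45]]'
python3 - <<'E'
from h import *
snap('wrist','w4.png');goto((581.8,-155.2,125),down(0)); print(readout.sense()['contact_force'])
E
```

```text
time: 6.38
tcp_pos: [580.2, -154.9, 173.1]
orientation: [-3.14, 0.005, 0.007]
contact_force: [0.6, -0.2, -1.4]
gripper_width: 56.7
shift [ 2.1  0.2 48.4] turn [-0.06  0.22 -0.22]
[-0.63482954  0.34305972 -0.06406639]
```

View pics/w4.png

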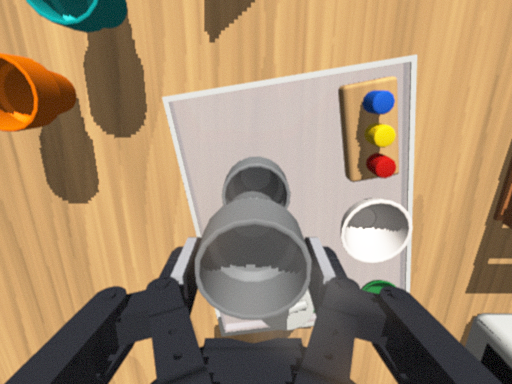

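Pot_b is visible at (257,185), directly below the held pot at (253,258). I'll lower pot_a into it.

```bash
python3 -m handwheel '[[2,0,20,0,0,0,45],[2,0,45,0,0,0,45],[2,0,60,0,0,0,45],[2,0,66,0,0,0,45],[2,0,66,0,0,0,45]]'

```

```text
time: 7.05
tcp_pos: [583.4, -155.5, 108.9]
orientation: [-3.141, 0.006, 0.001]
contact_force: [0.9, -0.2, -0.2]
gripper_width: 56.5
```

```bash
python3 -m handwheel '[[-1.5,0,3,0,0,0,45],[-1.5,0,6,0,0,0,45],[-1.5,0,9,0,0,0,45],[-1.5,0,10,0,0,0,45]]'

```

```text
time: 7.55
tcp_pos: [582.2, -155.4, 98.8]
orientation: [-3.142, 0.006, 0.0]
contact_force: [-0.1, -0.0, -0.4]
gripper_width: 56.7
```

```bash
python3 -m handwheel '[[0,0,1,0,0,0,45],[0,0,2,0,0,0,45],[0,0,2,0,0,0,45]]'
python3 -m handwheel '[[0,0,1,0,0,0,45],[0,0,1,0,0,0,45]]'

```

```text
time: 7.92
tcp_pos: [582.2, -155.4, 96.9]
orientation: [-3.142, 0.006, 0.0]
contact_force: [0.3, -0.9, -0.7]
gripper_width: 56.5
time: 8.18
tcp_pos: [582.5, -155.5, 96.5]
orientation: [3.141, -0.006, 0.001]
contact_force: [0.0, -0.7, 4.0]
gripper_width: 56.8
```

Contact came at TCP z 96.5, where full nesting was expected. Release and rise.

```bash
python3 -m handwheel '[[0,0,0,0,0,0,62],[0,0,0,0,0,0,75],[0,0,0,0,0,0,85],[0,0,0,0,0,0,85]]'
python3 -m handwheel '[[0,0,-15,0,0,0,85],[0,0,-45,0,0,0,85],[0,0,-85,0,0,0,85],[0,0,-125,0,0,0,85],[0,0,-130,0,0,0,85]]'
python3 - <<'E'
from h import *
snap('wrist','w5.png');s,c=snap('scene','s5.png');snap('top','t5.png')
i=c['img'][140:270,80:280,::-1]; cv2.imwrite('pics/s5z.png',cv2.resize(i,None,fx=3.5,fy=3.5,interpolation=2))
E
```

```text
time: 8.68
tcp_pos: [582.2, -155.4, 95.8]
orientation: [-3.142, 0.006, 0.0]
contact_force: [-0.2, -0.3, 0.2]
gripper_width: 84.9
time: 9.3
tcp_pos: [584.5, -156.1, 230.8]
orientation: [3.139, -0.006, 0.013]
contact_force: [0.1, 0.1, 0.3]
gripper_width: 85.0
```

View pics/w5.png

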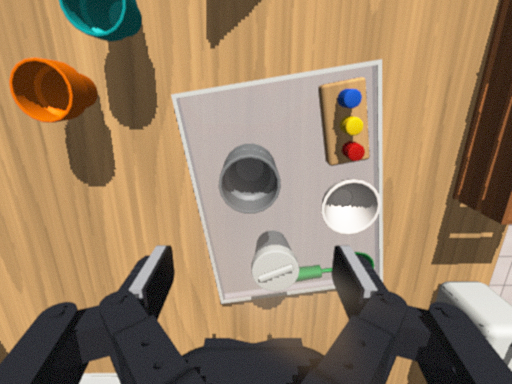

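View pics/s5z.png

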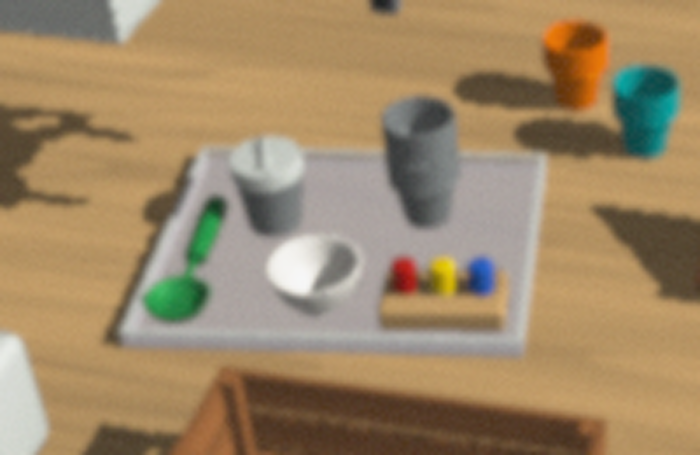

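The nest is good: pot_a stands upright in pot_b, with its collar on the rim. Next I'll view the straightedge.

```bash
python3 - <<'E'
from h import *
goto((640,225,300),down(0))
E
```

```text
shift [  56.7 -380.5  -73.9] turn [ 0.    0.   -0.22]
```

```bash
python3 -m handwheel '[[8,-55,-30,0,0,0,85],[16,-110,-60,0,0,0,85],[24,-170,-74,0,0,0,75],[33,-230,-74,0,0,0,65],[42,-290,-74,0,0,0,60]]'
python3 -m handwheel '[[10,-55,0,0,0,0,60],[15,-90,0,0,0,0,60],[15,-90,0,0,0,0,60],[15,-90,0,0,0,0,60]]'
python3 - <<'E'
from h import *
np.set_printoptions(precision=1,suppress=True)
s,c=snap('wrist','w6.png'); print(s['tcp_pos'],s['orientation'])
for k in ['straightedge','end_a','rest']: print(k,[(r['centre'],round(r['score'],2)) for r in models.tip_of('wrist',k)])
i=c['img'][:,:,::-1]; cv2.imwrite('pics/w6z.png',cv2.resize(i[60:320,120:400],None,fx=2.3,fy=2.3,interpolation=2))
E
```

```text
time: 10.07
tcp_pos: [624.7, 136.2, 298.2]
orientation: [3.141, -0.006, -0.005]
contact_force: [0.8, -0.5, -0.3]
gripper_width: 60.2
time: 10.58
tcp_pos: [639.9, 223.7, 298.2]
orientation: [3.14, -0.006, -0.005]
contact_force: [0.4, -0.2, 0.5]
gripper_width: 59.7
[639.9 223.7 298.2] [ 3.1 -0.  -0. ]
straightedge [([620.8, 227.1, 34.5], 0.88)]
end_a [([623.5, 349.1, 33.3], 0.89), ([618.0, 107.3, 33.1], 0.89)]
rest []
```

View pics/w6.png

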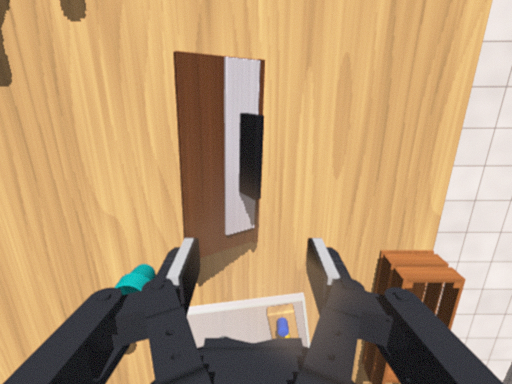

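```bash
python3 - <<'E'
import cv2
i=cv2.imread('pics/w6.png'); cv2.imwrite('pics/w6a.png',cv2.resize(i[45:85,170:280],None,fx=7,fy=7,interpolation=0)); cv2.imwrite('pics/w6b.png',cv2.resize(i[190:260,170:280],None,fx=7,fy=7,interpolation=0))
E
```

```text
(no output)
```

View pics/w6a.png

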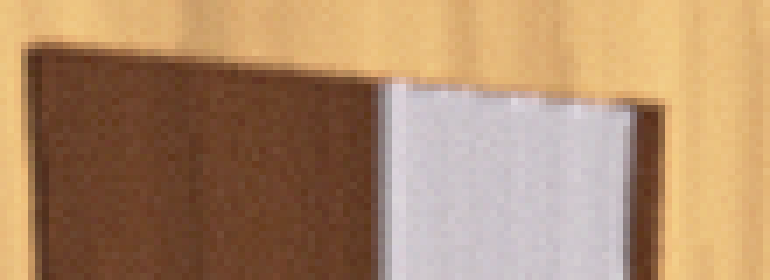

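View pics/w6b.png

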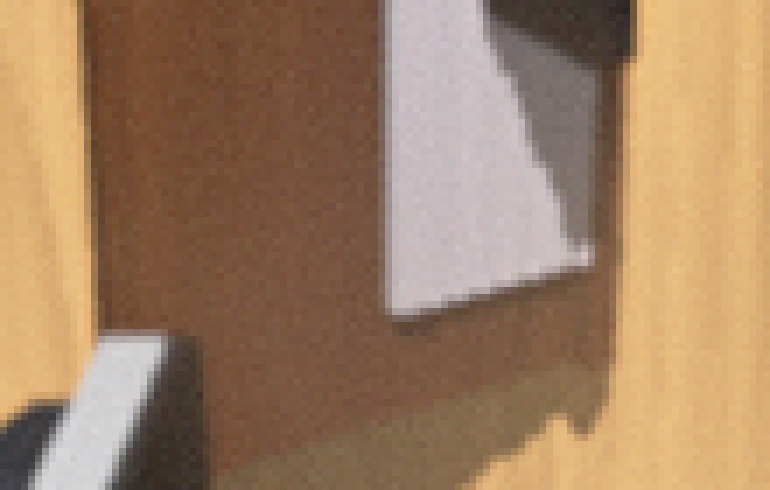

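```bash
cat >> h.py <<'E'
def barR(yaw): return Rn.from_euler('zy',[yaw,np.radians(35)])
E
python3 - <<'E'
from h import *
from scipy.optimize import least_squares
np.set_printoptions(precision=2,suppress=True)
s=readout.sense(); c=read_camera('wrist'); P=campose('wrist',s,c)
uv=np.array([(224.9,55.9),(259.3,59.5),(224.8,234.5),(254.5,226.9)])
L=np.array([(-25,120,6),(25,120,6),(-25,-120,6),(25,-120,6.)])
for free in (0,1):
    def f(p): return (proj(P,barR(p[2]).apply(L)+[p[0],p[1],34.3+(p[3] if free else 0)])-uv).ravel()
    r=least_squares(f,[621,227,-.02,0][:3+free],x_scale=[1,1,.01,1][:3+free]); print(r.x[:2],np.degrees(r.x[2]),r.x[3:],r.fun)
p=r.x
s2=read_camera('top');PT=campose('top',s,s2); print(proj(PT,barR(p[2]).apply(L)+[p[0],p[1],34.3]))
np.set_printoptions(suppress=True)
# grasp pose: tool z=-bar z, tool x=bar x
B=barR(p[2]); X=B.apply([1,0,0]);Z=-B.apply([0,0,1]); R=Rn.from_matrix(np.c_[X,np.cross(Z,X),Z])
for h in (150,100,33): 
    pos=np.array([p[0],p[1],34.3])+B.apply([0,0,h]); print(h,pos); goto(pos,R,s)
E
```

```text
[620.67 227.8 ] -2.3423914879806182 [] [ 0.4  -0.48 -0.54  0.06  0.94  0.39 -0.89  0.21]
[620.63 227.74] -2.354148656321968 [-0.69] [ 0.45 -0.36 -0.56  0.17  0.95  0.2  -0.92  0.05]
[[107.18 171.53]
 [113.06 155.8 ]
 [208.66 176.37]
 [211.45 160.28]]
150 [706.67 227.74 157.17]
shift [ 66.1  -5.2 142.7] turn [ -0.79 -34.96   1.97]
100 [677.99 227.74 116.22]
shift [ 37.4  -5.1 183.6] turn [ -0.79 -34.96   1.97]
33 [639.56 227.74  61.33]
shift [ -1.   -4.9 238.5] turn [ -0.79 -34.96   1.97]
```

```bash
python3 -m handwheel '[[20,-2,30,0,-9,0.5,60],[40,-4,60,0,-18,1,60],[60,-5,95,0,-27,1.5,60],[66,-5,130,-0.8,-35,2,60],[66,-5,142,-0.8,-35,2,60]]'
python3 - <<'E'
from h import *
s,c=snap('wrist','w7.png'); print(s['q'].round(2))
B=barR(np.radians(-2.3)); X=B.apply([1,0,0]);Z=-B.apply([0,0,1]); R=Rn.from_matrix(np.c_[X,np.cross(Z,X),Z])
for h in (100,33): goto(np.array([620.6,227.8,34.3])+B.apply([0,0,h]),R,s)
E
```

```text
time: 11.5
tcp_pos: [706.3, 227.2, 145.6]
orientation: [2.974, -0.064, -0.962]
contact_force: [-1.2, 0.1, -1.9]
gripper_width: 60.3
[0.2  0.96 0.66 0.14 2.13 0.28]
shift [-5.8 -0.4 40.4] turn [ 0.16  0.84 -0.22]
shift [ -4.8  -0.6 107.4] turn [ 0.16  0.84 -0.22]
```

View pics/w7.png

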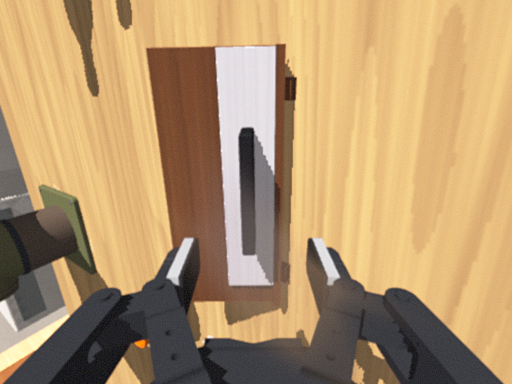

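```bash
python3 -m handwheel '[[-5,-0.5,30,0,0.8,-0.2,60],[-5,-0.5,55,0,0.8,-0.2,55],[-5,-0.5,70,0,0.8,-0.2,50],[-5,-0.5,70,0,0.8,-0.2,50]]'
python3 - <<'E'
from h import *
s,c=snap('wrist','w8.png')
B=barR(np.radians(-2.3)); X=B.apply([1,0,0]);Z=-B.apply([0,0,1]); R=Rn.from_matrix(np.c_[X,np.cross(Z,X),Z])
for h in (33,): goto(np.array([620.6,227.8,34.3])+B.apply([0,0,h]),R,s)
E
```

```text
time: 12.05
tcp_pos: [661.8, 230.2, 108.9]
orientation: [2.995, -0.052, -0.911]
contact_force: [0.1, 0.8, 0.4]
gripper_width: 50.1
shift [ 8.1  2.1 52. ] turn [-0.02 -1.15  0.3 ]
```

View pics/w8.png

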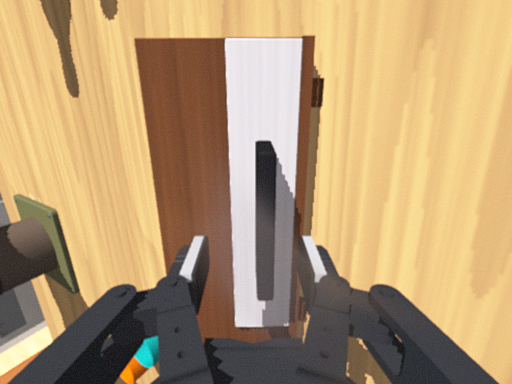

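```bash
python3 -m handwheel '[[8,2,15,0,-1.1,0.3,45],[8,2,30,0,-1.1,0.3,40],[8,2,35,0,-1.1,0.3,40],[8,2,35,0,-1.1,0.3,40]]'
python3 - <<'E'
from h import *
s,c=snap('wrist','w9.png')
B=barR(np.radians(-2.3)); X=B.apply([1,0,0]);Z=-B.apply([0,0,1]); R=Rn.from_matrix(np.c_[X,np.cross(Z,X),Z])
for h in (33,): goto(np.array([620.6,227.8,34.3])+B.apply([0,0,h]),R,s)
E
```

```text
time: 12.6
tcp_pos: [648.6, 227.4, 69.1]
orientation: [2.979, -0.062, -0.952]
contact_force: [0.4, 0.3, 0.4]
gripper_width: 40.0
shift [-2.9 -0.3 11.6] turn [ 0.06  0.43 -0.1 ]
```

View pics/w9.png

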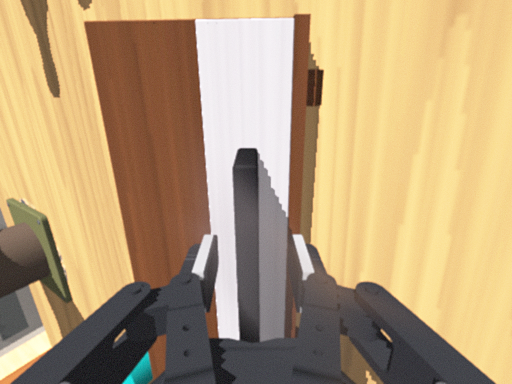

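```bash
python3 -m handwheel '[[-2.5,-0.3,6,0,0.4,0,40],[-2.5,-0.3,11,0,0.4,0,40],[-2.5,-0.3,11,0,0.4,0,40]]'
python3 -m handwheel '[[0,0,0,0,0,0,25],[0,0,0,0,0,0,15],[0,0,0,0,0,0,5],[0,0,0,0,0,0,3],[0,0,0,0,0,0,3]]'
python3 - <<'E'
from h import *
s=readout.sense()
B=barR(np.radians(-2.3)); X=B.apply([1,0,0]);Z=-B.apply([0,0,1]); R=Rn.from_matrix(np.c_[X,np.cross(Z,X),Z])
for h in (33,): goto(np.array([620.6,227.8,34.3])+B.apply([0,0,h]),R,s)
E
```

```text
time: 13.02
tcp_pos: [640.4, 227.9, 62.4]
orientation: [2.983, -0.062, -0.939]
contact_force: [-0.1, -0.3, 0.7]
gripper_width: 39.9
time: 13.65
tcp_pos: [640.6, 228.0, 63.2]
orientation: [2.984, -0.061, -0.939]
contact_force: [-2.5, 1.2, 5.1]
gripper_width: 10.5
shift [0.2 0.1 2.2] turn [ 0.03 -0.05 -0.07]
```

```bash
python3 -m handwheel '[[0,0,-12,0,0,0,3],[0,0,-30,0,0,0,3],[-15,0,-60,0,0,0,3],[-40,0,-90,0,8,0,3],[-70,0,-120,0,17,0,3]]'
python3 - <<'E'
from h import *
s,c=snap('wrist','w10.png'); print(s['time'],s['gripper_width'],s['contact_force'])
goto((560,0,230),down(4),s)
E
```

```text
time: 14.28
tcp_pos: [654.9, 230.4, 199.8]
orientation: [3.085, -0.061, -0.477]
contact_force: [1.0, 0.9, -1.5]
gripper_width: 11.3
14.275 11.334773652059733 [ 0.9877426   0.92811999 -1.46877589]
shift [-89.9 234.3   2.9] turn [ 0.49 17.62 -6.23]
```

View pics/w10.png

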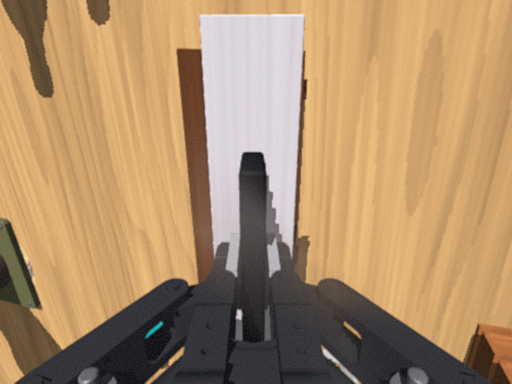

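```bash
python3 -m handwheel '[[-15,50,-10,0,6,-2,3],[-30,100,-10,0,12,-4,3],[-50,155,0,0,17.6,-6,3],[-70,210,3,0.5,17.6,-6.2,3],[-90,260,3,0.5,17.6,-6.2,3]]'
python3 - <<'E'
from h import *
goto((485,-228,160),down(8.5))
E
```

```text
time: 14.95
tcp_pos: [556.2, -27.5, 232.6]
orientation: [-3.139, -0.11, 0.008]
contact_force: [0.6, 0.0, -1.8]
gripper_width: 11.1
shift [-84.7 195.1  73. ] turn [-0.04  0.28 -4.47]
```

```bash
python3 - <<'E'
from h import *
np.set_printoptions(precision=2,suppress=True)
s=readout.sense(); c=read_camera('top'); PT=campose('top',s,c)
def edge(img,P,est,local0,local1,out,span=8):
    # est tray (x,y,th); edge between local pts at z=14; find outer boundary of bright bead
    x,y,th=est; c_,s_=np.cos(th),np.sin(th); Rm=np.array([[c_,-s_],[s_,c_]])
    g=cv2.cvtColor(img,cv2.COLOR_BGR2GRAY).astype(np.float32); b=img.astype(np.float32)
    sat=b.max(2)-b.min(2)   # wood saturated, bead/grey not
    pts=[]
    for a in np.linspace(.08,.92,40):
        l=np.array(local0)*(1-a)+np.array(local1)*a
        d=np.arange(-14,14.01,.5); W=np.array([Rm@(l+np.array(out)*k)+[x,y] for k in d]); W=np.c_[W,np.full(len(W),14.)]
        uv=proj(P,W).astype(np.float32); v=cv2.remap(sat,uv[:,0][None].copy(),uv[:,1][None].copy(),1)[0]
        v=np.convolve(v,np.ones(3)/3,'same'); lo,hi=np.median(v[2:12]),np.median(v[-12:-2]); m=(lo+hi)/2
        i=np.nonzero((v[:-1]<m)&(v[1:]>=m))[0]
        if len(i)==0 or hi-lo<20: continue
        pts.append(W[i[0]]+(W[i[0]+1]-W[i[0]])*(m-v[i[0]])/(v[i[0]+1]-v[i[0]]))
    return np.array(pts)[:,:2]
w1s=dict(tcp_pos=np.array([509.1,-167.1,289.8]),orientation=np.array([3.141,-.004,-.001]))
cw=read_camera('wrist'); PW=campose('wrist',w1s,cw)
for nm,f,P in [('top','pics/top1.png',PT),('wrist','pics/w1.png',PW)]:
    img=cv2.imread(f); est=(632.5,-206.5,np.radians(8.4))
    for e,l0,l1,o in [('front',(-120,-150),(-120,150),(-1,0)),('left',(-120,150),(120,150),(0,1)),('back',(120,-150),(120,150),(1,0)),('right',(-120,-150),(120,-150),(0,-1))]:
        q=edge(img,P,est,l0,l1,o)
        if len(q)<8: print(nm,e,len(q)); continue
        vx,vy,x0,y0=cv2.fitLine(q.astype(np.float32),cv2.DIST_HUBER,0,.01,.01).ravel()
        ang=np.degrees(np.arctan2(vy,vx)); n=np.array([-vy,vx]); res=(q-[x0,y0])@n
        print(nm,e,len(q),'dir',ang,'mod90',(ang%90),'pt',x0,y0,'rms',res.std())
E
```

```text
top front 40 dir -81.204216 mod90 8.795784 pt 515.5978 -248.58273 rms 0.5233725725012478
top left 40 dir 8.754653 mod90 8.754653 pt 590.6928 -57.847515 rms 5.825899731887881
top back 40 dir -81.24895 mod90 8.751053 pt 752.067 -188.84389 rms 0.18039487874804414
top right 38 dir 8.0391 mod90 8.0391 pt 639.6621 -356.9995 rms 4.354256572063156
wrist front 40 dir -81.32287 mod90 8.677132 pt 511.92606 -220.38585 rms 0.44836455937218883
wrist left 40 dir 8.65755 mod90 8.65755 pt 606.7132 -56.642014 rms 3.554930433949451
wrist back 40 dir -81.362 mod90 8.6380005 pt 753.1741 -195.212 rms 3.337328682210505
wrist right 26 dir 8.720594 mod90 8.720594 pt 631.98474 -359.68762 rms 5.314668495792855
```

```bash
python3 - <<'E'
from h import *
goto((479.2,-228.7,90),down(8.7))
E
```

```text
shift [-88.5 192.6 144.3] turn [ 0.11  0.31 -4.95]
```

```bash
python3 -m handwheel '[[-30,40,0,0,0.3,-2,3],[-55,90,10,0,0.3,-4,3],[-80,145,20,0,0.3,-5,3],[-88.5,192.6,40,0,0.3,-5,3],[-88.5,192.6,80,0,0.3,-5,3]]'
python3 -m handwheel '[[0,0,40,0,0,0,3],[0,0,58,0,0,0,3],[0,0,58,0,0,0,3]]'
python3 - <<'E'
from h import *
goto((479.2,-228.7,37),down(8.7)); s,c=snap('wrist','w11.png'); s,c=snap('scene','s11.png'); cv2.imwrite('pics/s11z.png',cv2.resize(c['img'][120:270,60:320,::-1],None,fx=3,fy=3,interpolation=2))
E
```

```text
time: 15.68
tcp_pos: [485.0, -228.9, 153.7]
orientation: [3.128, 0.241, 0.01]
contact_force: [0.2, 0.8, -3.2]
gripper_width: 11.2
time: 16.05
tcp_pos: [481.8, -223.3, 92.9]
orientation: [-3.129, -0.248, 0.005]
contact_force: [0.1, -0.3, -1.9]
gripper_width: 11.0
shift [-3.3  5.1 55.9] turn [-0.2   0.16  0.36]
```

View pics/w11.png

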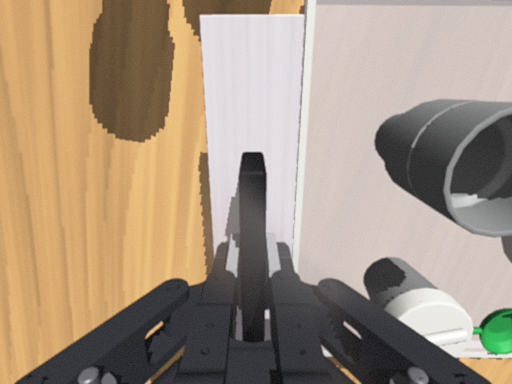

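View pics/s11z.png

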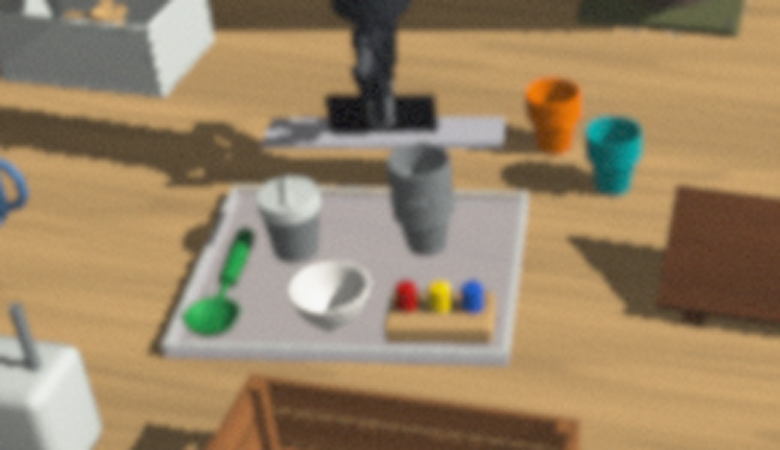

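```bash
python3 - <<'E'
from h import *
np.set_printoptions(precision=1,suppress=True)
s=readout.sense(); c=read_camera('wrist'); P=campose('wrist',s,c); R=Rn.from_rotvec(s['orientation'])
for h in (33,35,37):
  for pit in (-2,0,2):
    L=np.array([(-25,-120,h-6),(25,-120,h-6)]) # tool coords; far end is tool -y
    L=Rn.from_euler('x',pit,degrees=True).apply(L); print(h,pit,proj(P,R.apply(L)+s['tcp_pos']).ravel())
E
```

```text
33 -2 [201.8  16.3 305.2  16.2]
33 0 [200.1  11.6 306.9  11.4]
33 2 [198.4   6.9 308.7   6.7]
35 -2 [202.5  17.5 304.5  17.4]
35 0 [200.9  12.7 306.1  12.6]
35 2 [199.1   7.9 307.9   7.8]
37 -2 [203.2  18.6 303.8  18.5]
37 0 [201.6  13.8 305.4  13.7]
37 2 [199.9   8.9 307.1   8.8]
```

```bash
python3 -m handwheel '[[-3.3,5,20,0,0,0.3,3],[-3.3,5,38,0,0,0.3,3],[-3.3,5,47,0,0,0.3,3],[-3.3,5,50,0,0,0.3,3],[-3.3,5,50,0,0,0.3,3]]'
python3 - <<'E'
from h import *
print(readout.sense()['contact_force']); goto((479.2,-228.7,37),down(8.7))
E
```

```text
time: 16.82
tcp_pos: [479.9, -229.2, 44.9]
orientation: [-3.132, -0.241, -0.0]
contact_force: [0.5, -0.3, -1.8]
gripper_width: 11.0
[ 0.52517022 -0.26928669 -1.80457076]
shift [-0.6 -0.6  7.9] turn [-0.05 -0.02  0.08]
```

```bash
python3 -m handwheel '[[0,0,3,0,0,0,3],[0,0,5,0,0,0,3],[0,0,6,0,0,0,3],[0,0,6,0,0,0,3]]'
python3 -m handwheel '[[0,0,1,0,0,0,3],[0,0,1.5,0,0,0,3],[0,0,1.5,0,0,0,3]]'

```

```text
time: 17.32
tcp_pos: [479.3, -229.0, 38.3]
orientation: [-3.131, -0.24, 0.001]
contact_force: [0.8, 0.5, -2.5]
gripper_width: 10.8
time: 17.7
tcp_pos: [479.4, -229.0, 37.1]
orientation: [-3.131, -0.24, 0.001]
contact_force: [-0.6, 1.0, 0.1]
gripper_width: 10.9
```

```bash
python3 -m handwheel '[[0,0,1,0,0,0,3],[0,0,1.5,0,0,0,3],[0,0,1.5,0,0,0,3]]'
python3 -m handwheel '[[0,0,0.7,0,0,0,3],[0,0,1,0,0,0,3],[0,0,1,0,0,0,3]]'

```

```text
time: 18.08
tcp_pos: [479.6, -228.9, 35.7]
orientation: [-3.131, -0.241, 0.0]
contact_force: [-0.1, 3.1, 4.4]
gripper_width: 11.1
time: 18.45
tcp_pos: [479.6, -229.0, 34.9]
orientation: [-3.131, -0.241, -0.0]
contact_force: [1.0, 3.5, 8.4]
gripper_width: 11.0
```

```bash
python3 -m handwheel '[[2,0,0,0,0,0,3],[4,0,0,0,0,0,3],[5,0,0,0,0,0,3],[5,0,0,0,0,0,3]]'
python3 -m handwheel '[[0.7,0,0,0,0,0,3],[1.4,0,0,0,0,0,3],[1.5,0,0,0,0,0,3]]'
python3 - <<'E'
from h import *
s,c=snap('wrist','w12.png')
E
```

```text
time: 18.95
tcp_pos: [482.9, -228.8, 34.9]
orientation: [-3.132, -0.241, 0.005]
contact_force: [-5.8, 1.0, 10.8]
gripper_width: 10.8
time: 19.32
tcp_pos: [484.3, -228.7, 34.9]
orientation: [-3.132, -0.241, 0.005]
contact_force: [-5.4, -0.3, 10.0]
gripper_width: 11.1
```

View pics/w12.png

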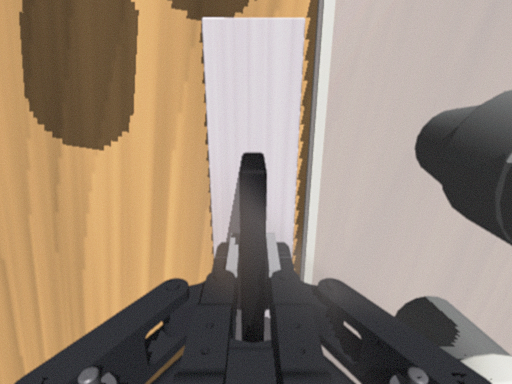

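```bash
python3 - <<'E'
from h import *
np.set_printoptions(precision=2,suppress=True)
s=readout.sense(); c=read_camera('wrist'); P=campose('wrist',s,c); im=c['img'].astype(int)
for v in (30,80,130,180,220):print(v,[tuple(x) for x in im[v,298:330:1,2:3].tolist()] and im[v,296:332,2])
E
python3 -c "
import cv2;i=cv2.imread('pics/w12.png');cv2.imwrite('pics/w12z.png',cv2.resize(i[0:260,270:350],None,fx=3,fy=2.2,interpolation=0).transpose(1,0,2)[::-1])"
```

```text
30 [221 219 220 219 220 216 218 206 158 122 111  79  60  57  51  59  61  56
  56  59  82 113 135 136 128 136 202 226 223 218 220 222 221 220 221 223]
80 [219 219 217 217 213 186 133  96  84  84  81  66  54  55  54  56  62  93
 124 134 127 132 175 217 220 223 222 218 221 219 219 221 213 192 182 179]
130 [220 221 207 152 122 114  93  61  56  58  56  63  61  75 106 123 134 131
 138 201 220 221 220 220 221 220 221 214 199 184 185 182 182 183 183 182]
180 [156 118 106  91  65  56  58  54  54  60  82 118 134 128 137 193 224 222
 217 219 222 221 222 223 200 184 180 183 181 177 181 183 178 184 185 181]
220 [ 77  55  58  54  51  53  54  74 106 128 129 130 188 216 222 219 220 220
 219 220 215 191 181 179 179 182 177 184 184 184 179 181 177 182 178 179]
```

View pics/w12z.png

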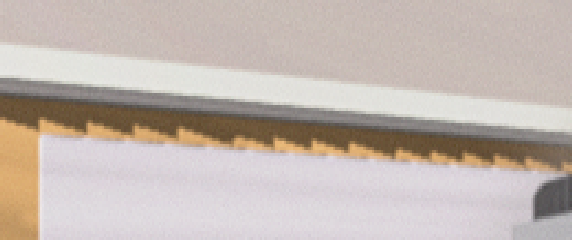

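```bash
python3 - <<'E'
from h import *
np.set_printoptions(precision=2,suppress=True)
s=readout.sense(); c=read_camera('wrist'); P=campose('wrist',s,c)
rim=back(P,[(321.8,30),(317.8,80),(314.6,130),(310.8,180),(307.7,220)],14)
foot=back(P,[(316.6,30),(313.2,80),(309.7,130),(306.4,180),(303.6,220)],0)
bar=back(P,[(303.7,30),(301.4,80),(298.8,130),(295.7,180)],6)
for n,p in [('rim',rim),('foot',foot),('bar',bar)]:
    k=np.polyfit(p[:,1],p[:,0],1); print(n,-np.degrees(np.arctan(k[0])), 'x at -120',np.polyval(k,-120),'x at -228',np.polyval(k,-228)); 
print(p)
E
```

```text
rim 8.580366261916533 x at -120 498.9967929808932 x at -228 515.2924040846756
foot 8.565843886788693 x at -120 499.40356342377834 x at -228 515.6711783580853
bar 8.679452096925434 x at -120 492.0291607832721 x at -228 508.515846464351
[[ 490.95 -113.63    6.  ]
 [ 494.54 -135.9     6.  ]
 [ 498.38 -160.73    6.  ]
 [ 502.4  -188.62    6.  ]]
```

The gap is about 6.8 mm and the edges are parallel within about 0.1°. I'll push on towards the tray.

```bash
python3 -m handwheel '[[2,0,0,0,0,0,3],[4,0,0,0,0,0,3],[5,0,0,0,0,0,3],[5,0,0,0,0,0,3]]'
python3 -m handwheel '[[0.5,0,0,0,0,0,3],[1,0,0,0,0,0,3],[1,0,0,0,0,0,3]]'
python3 -m handwheel '[[0.5,0,0,0,0,0,3],[0.8,0,0,0,0,0,3],[0.8,0,0,0,0,0,3]]'

```

```text
time: 19.98
tcp_pos: [489.5, -228.0, 34.9]
orientation: [-3.132, -0.241, 0.004]
contact_force: [-4.7, -1.5, 10.8]
gripper_width: 11.1
time: 20.35
tcp_pos: [490.4, -227.9, 35.0]
orientation: [-3.132, -0.241, 0.004]
contact_force: [-5.7, 0.1, 9.8]
gripper_width: 11.4
time: 20.72
tcp_pos: [490.7, -227.8, 35.0]
orientation: [-3.132, -0.241, 0.006]
contact_force: [-6.3, -0.7, 11.2]
gripper_width: 11.3
```

```bash
python3 -m handwheel '[[0.5,0,0,0,0,0,3],[0.8,0,0,0,0,0,3],[0.8,0,0,0,0,0,3]]'
python3 - <<'E'
from h import *
s,c=snap('wrist','w13.png')
i=c['img'][:,:,::-1];cv2.imwrite('pics/w13z.png',cv2.resize(i[0:260,270:350],None,fx=3,fy=2.2,interpolation=0).transpose(1,0,2)[::-1])
E
```

```text
time: 21.1
tcp_pos: [490.7, -227.8, 35.0]
orientation: [-3.132, -0.242, 0.008]
contact_force: [-8.4, -2.4, 12.4]
gripper_width: 10.7
```

View pics/w13z.png

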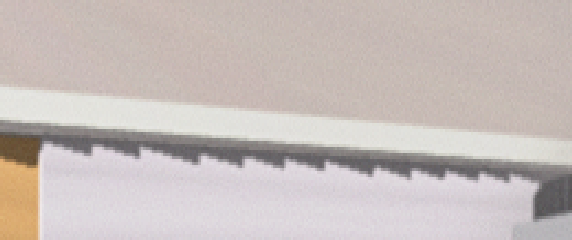

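```bash
python3 -m handwheel '[[0.7,0,0,0,0,0,3],[1.5,0,0,0,0,0,3],[1.5,0,0,0,0,0,3]]'

```

```text
time: 21.52
tcp_pos: [490.8, -227.8, 35.0]
orientation: [-3.132, -0.243, 0.012]
contact_force: [-12.0, -3.7, 15.2]
gripper_width: 10.9
```

```bash
python3 -m handwheel '[[0,0,0,0,0,0,16],[0,0,0,0,0,0,22],[0,0,0,0,0,0,26],[0,0,0,0,0,0,26]]'
python3 - <<'E'
from h import *
s,c=snap('wrist','w14.png')
i=c['img'][:,:,::-1];cv2.imwrite('pics/w14z.png',cv2.resize(i[0:260,270:350],None,fx=3,fy=2.2,interpolation=0).transpose(1,0,2)[::-1])
E
```

```text
time: 22.02
tcp_pos: [495.2, -226.6, 34.2]
orientation: [-3.131, -0.24, 0.001]
contact_force: [0.3, 0.0, 1.1]
gripper_width: 26.1
```

View pics/w14.png

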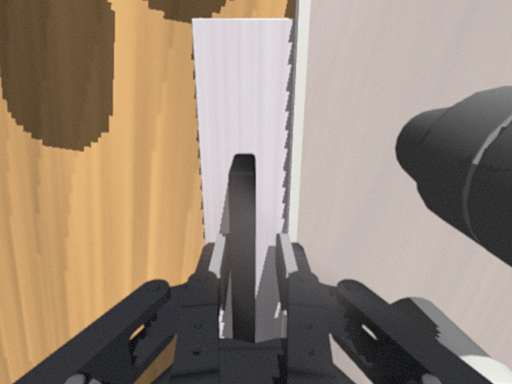

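View pics/w14z.png

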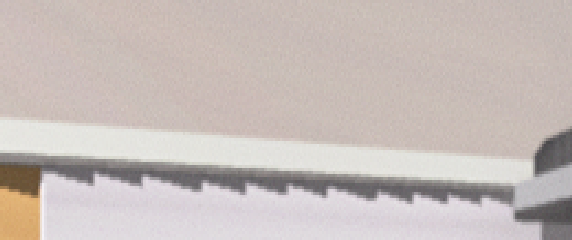

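```bash
python3 -m handwheel '[[0,0,-3,0,0,0,26],[0,0,-6,0,0,0,26],[1,0,-6,0,0,0,26],[2.5,0,-6,0,0,0,26],[3,0,-6,0,0,0,26]]'
python3 -m handwheel '[[0.7,0,0,0,0,0,26],[1.5,0,0,0,0,0,26],[1.5,0,0,0,0,0,26]]'

```

```text
time: 22.7
tcp_pos: [497.4, -226.2, 40.3]
orientation: [-3.131, -0.241, 0.002]
contact_force: [-1.4, -1.1, 1.7]
gripper_width: 25.9
time: 23.08
tcp_pos: [497.6, -225.9, 40.1]
orientation: [-3.13, -0.241, 0.006]
contact_force: [-5.3, -1.6, 2.7]
gripper_width: 25.7
```

```bash
python3 -m handwheel '[[0.8,0,0,0,0,0,26],[1.5,0,0,0,0,0,26],[1.5,0,0,0,0,0,26]]'
python3 -m handwheel '[[-2,0,0,0,0,0,26],[-5,0,0,0,0,0,30],[-8,0,0,0,0,0,30],[-9,0,-3,0,0,0,30],[-9,0,-10,0,0,0,30]]'

```

```text
time: 23.45
tcp_pos: [497.7, -225.6, 40.1]
orientation: [-3.13, -0.242, 0.01]
contact_force: [-7.2, -4.0, 4.0]
gripper_width: 25.7
time: 24.08
tcp_pos: [491.8, -227.0, 50.6]
orientation: [-3.131, -0.24, 0.001]
contact_force: [-0.9, 0.8, 0.6]
gripper_width: 29.8
```

```bash
python3 -m handwheel '[[0,0,-15,0,0,0,30],[0,0,-45,0,0,0,30],[-20,0,-100,0,0,0,30],[-30,-10,-150,0,0,0,30],[-40,-50,-190,0,0,0,30]]'
python3 -m handwheel '[[0,-50,-20,0,0,0,30],[0,-100,-20,0,0,0,30],[0,-100,-20,0,0,0,30],[0,-100,-20,0,0,0,30]]'
python3 - <<'E'
from h import *
s,c=snap('wrist','w15.png'); cv2.imwrite('pics/w15z.png',c['img'][:,:,::-1])
s,c=snap('top','t15.png'); cv2.imwrite('pics/t15z.png',cv2.resize(c['img'][90:290,240:430,::-1],None,fx=3,fy=3,interpolation=2))
s,c=snap('scene','s15.png'); cv2.imwrite('pics/s15z.png',cv2.resize(c['img'][130:260,90:300,::-1],None,fx=3.5,fy=3.5,interpolation=2))
E
```

```text
time: 24.7
tcp_pos: [445.9, -185.4, 244.1]
orientation: [3.131, 0.236, 0.006]
contact_force: [0.3, 1.2, 0.2]
gripper_width: 30.1
time: 25.2
tcp_pos: [429.9, -85.5, 261.5]
orientation: [-3.132, -0.242, -0.002]
contact_force: [-0.2, -0.5, -0.2]
gripper_width: 29.9
```

View pics/w15.png

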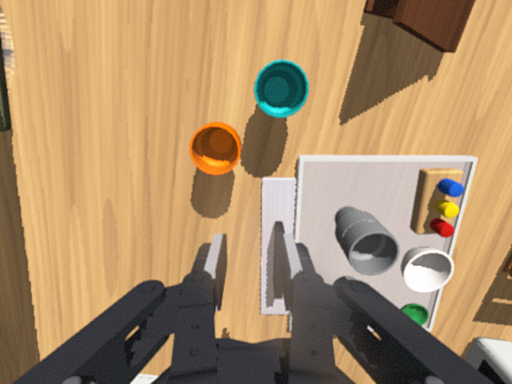

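View pics/t15z.png

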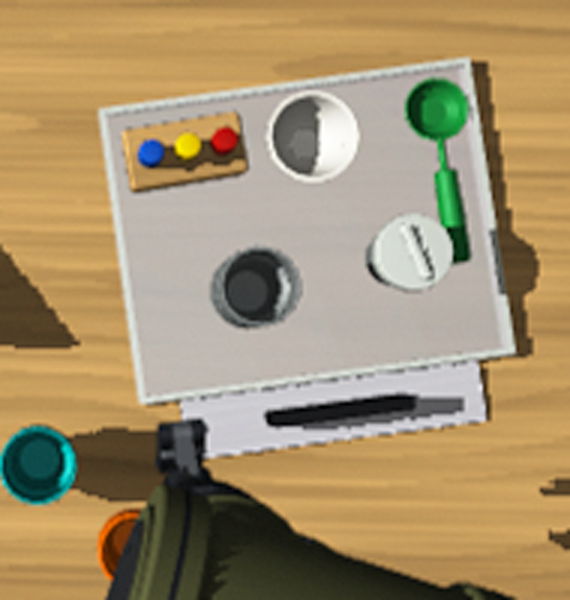

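View pics/s15z.png

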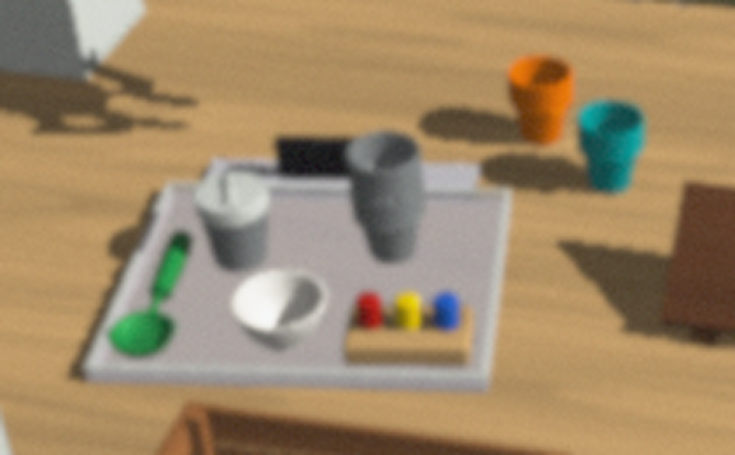

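The bar lies flat along the tray's front with similar insets at both ends. I'll take one clear view of the contact line.

```bash
python3 -m handwheel '[[-5,40,-10,0,0,0,20],[-15,90,-20,0,0,0,10],[-25,140,-20,0,0,0,5],[-25,145,-20,0,0,0,5],[-25,145,-20,0,0,0,5]]'
python3 - <<'E'
from h import *
s,c=snap('wrist','w16.png'); 
i=c['img'][:,:,::-1]; cv2.imwrite('pics/w16z.png',cv2.resize(i[20:290,250:390],None,fx=4,fy=2.1,interpolation=0))
for n in('wrist',):
  for k in ['end_a','straightedge','tray_edge','pot_a']: print(k,[(r['centre'].round(1) if hasattr(r['centre'],'round') else r['centre'],round(r['score'],2)) for r in models.tip_of(n,k)])
E
```

```text
time: 25.98
tcp_pos: [426.6, -233.1, 279.8]
orientation: [-3.13, -0.236, 0.003]
contact_force: [-0.1, -0.3, 0.5]
gripper_width: 4.8
end_a [([509.2, -348.5, 0.9], 0.64), ([471.0, -111.1, 0.2], 0.59)]
straightedge [([494.9, -227.1, -0.3], 0.7), ([471.0, -111.6, -1.3], 0.28)]
tray_edge [([519.8, -221.3, 0.7], 0.69)]
pot_a [([587.3, -155.6, -0.4], 0.96), ([386.4, -68.0, 4.1], 0.73), ([580.0, -152.4, 35.3], 0.65)]
```

View pics/w16.png

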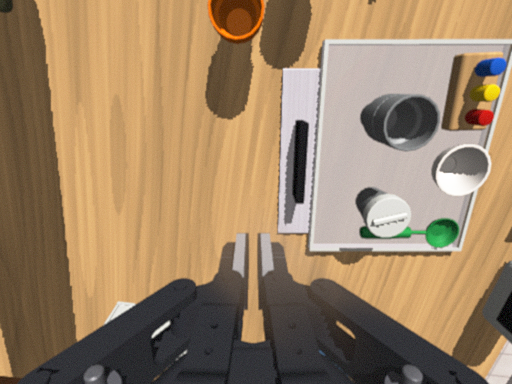

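View pics/w16z.png

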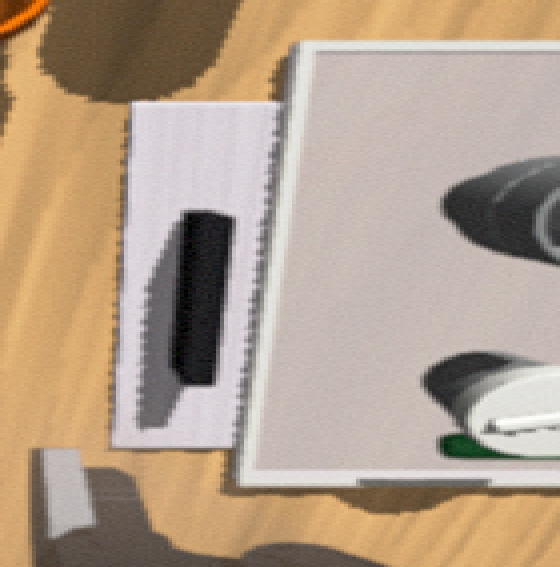

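```bash
python3 - <<'E'
from h import *
np.set_printoptions(precision=1,suppress=True)
s=readout.sense(); c=read_camera('wrist'); P=campose('wrist',s,c)
img=c['img'].astype(np.float32)
a=np.radians(8.65); ex=np.array([np.cos(a),np.sin(a)]); ey=np.array([-np.sin(a),np.cos(a)])
bar=back(P,[(283,68.5),(319,68.5),(277.8,233.5),(308.5,232.7)],6)[:,:2]; tr=back(P,[(324,40),(309.3,251)],14)[:,:2]
for n,q in (('bar',bar),('tray',tr)): print(n,np.c_[q@ex,q@ey])
# left bar edge / rim outer edge fits
b=c['img'].astype(int)
def lin(z,sel):
    pts=[]
    for v in range(75,228,3):
        u=sel(b[v].astype(float)); 
        if u: pts.append((u,v))
    w=back(P,pts,z)[:,:2]; q=np.c_[w@ex,w@ey]; k=np.polyfit(q[:,1],q[:,0],1); r=q[:,0]-np.polyval(k,q[:,1]); g=abs(r)<1.5; k=np.polyfit(q[g,1],q[g,0],1); print('rel yaw deg',-np.degrees(np.arctan(k[0])),'x at ends',np.polyval(k,[-179,-419]),len(w))
def barleft(r):
    s_=r.max(1)-r.min(1)
    for u in range(265,300):
        if s_[u]>=50 and s_[u+1]<50: return u+(s_[u]-50)/(s_[u]-s_[u+1])
def rim(r):
    g=r[:,1]; d=g[300:335]; lo=None
    k=np.argmax(np.diff(g[303:325])); return 303+k+.5
lin(6,barleft); lin(14,rim)
E
```

```text
bar [[ 425.8 -179.2]
 [ 472.8 -179.1]
 [ 426.7 -420.3]
 [ 475.2 -418.7]]
tray [[ 474.7 -147. ]
 [ 476.9 -447. ]]
rel yaw deg 0.03722656789357946 x at ends [423.6 423.8] 51Traceback (most recent call last):
  File "<stdin>", line 23, in <module>
  File "<stdin>", line 15, in lin
    raise TypeError("expected non-empty vector for x")
TypeError: expected non-empty vector for x
```

```bash
python3 - <<'E'
from h import *
np.set_printoptions(precision=2,suppress=True)
s=readout.sense(); c=read_camera('wrist'); P=campose('wrist',s,c)
g=c['img'].astype(np.float32); a=np.radians(8.65); ex=np.array([np.cos(a),np.sin(a)]); ey=np.array([-np.sin(a),np.cos(a)])
for y in (-160,-190,-220,-260,-300,-340,-380,-410,-435):
    d=np.arange(464,486,.75); W=np.array([ex*k+ey*y for k in d]); W=np.c_[W,np.full(len(W),14.)]
    uv=proj(P,W).astype(np.float32); v=cv2.remap(g,uv[:,0][None].copy(),uv[:,1][None].copy(),1)[0]
    print(y,v[:,2].astype(int))
print(d)
E
```

```text
-160 [111 110 111 114 118 112 102  84  70  61  72  90 111 131 151 177 206 216
 223 222 217 210 200 191 184 181 182 182 181 181]
-190 [215 215 215 212 210 210 210 208 184 151 130 115 119 131 151 179 206 216
 222 221 217 211 199 188 186 184 184 184 183 183]
-220 [216 216 216 215 216 218 213 203 172 143 119 110 112 130 152 184 209 220
 222 219 213 206 196 187 182 180 181 181 181 181]
-260 [218 216 214 211 212 217 215 210 183 149 126 108 120 135 154 177 201 214
 221 221 219 206 195 190 186 183 182 182 181 181]
-300 [215 214 214 213 214 216 214 209 185 156 136 115 124 136 157 179 198 214
 218 219 214 206 193 186 183 182 180 181 182 182]
-340 [216 216 215 215 216 219 215 210 186 161 136 112 123 136 157 179 198 215
 219 220 213 205 196 188 184 181 182 181 180 179]
-380 [215 214 213 214 217 218 218 213 196 177 152 134 131 134 157 180 199 214
 213 213 211 208 195 185 183 182 182 181 181 181]
-410 [216 216 214 212 214 216 214 210 190 166 143 122 123 134 156 187 205 215
 220 220 216 206 196 187 180 180 180 181 181 180]
-435 [122 122 120 117 110 102  89  76  73  73  86 104 123 143 163 187 204 212
 219 220 220 216 212 214 215 214 212 212 211 211]
[464.   464.75 465.5  466.25 467.   467.75 468.5  469.25 470.   470.75
 471.5  472.25 473.   473.75 474.5  475.25 476.   476.75 477.5  478.25
 479.   479.75 480.5  481.25 482.   482.75 483.5  484.25 485.   485.75]
```

The bar edge and the rim edge keep a constant profile along the whole length, so they are parallel. No strip of table shows between them, and the arm is clear.

```bash
python3 -c "
from h import *
print(readout.sense()['time'],readout.sense()['contact_force']);print(job_done())"
```

```text
26.325 [0.2951522  0.42359807 0.19626511]
the job is handed in; nothing more can be done
None
```

The job is done and handed in at about 26 s of the 56 s allowed. The grey pot is nested in the tray's pot, and the straightedge lies flat along the tray's front edge.

- **Pot:** I set pot_a into pot_b until I felt contact at the height expected for full nesting, then released it. The camera views show it standing upright with its collar on the rim. The other things on the tray look unmoved by eye; I did not measure them.
- **Straightedge, flush:** I gripped it on the sloping rest, laid it on the table and pushed it against the tray until it stopped. After releasing, I gave it a light second push to settle it. The last wrist picture shows its edge parallel to the rim, with no table visible between them.
- **Straightedge, centred:** Its centre is within about 2.5 mm of the tray's. Each end lies roughly 30 mm inside the corner.
- **Disagreements:**
  - My first estimate of the tray's front edge was about 3–4 mm too close to the robot. I went by the wrist picture and the contact force instead.
  - Rough corner readings in the last picture put the bar's edge 1–3 mm short of the rim. The firm stop and the absence of a visible gap say it is touching.

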